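# Switch on the dehydrator and hold its sprung vent half open

### The arm

A 6-joint arm with a two-finger parallel gripper is mounted at the origin on a cart in front of the work surface, level with it; the furniture and walls round the work are solid. World frame = base frame: x ahead of the robot, y to its left, z up, the work surface at z = 0. Lengths are in m, angles in rad, forces in N, time in s.
With the tool pointing down it reaches from about 0.275 to 1 m from the base axis. Payload 8.4 kg.
Tool frame: the origin (TCP) lies between the finger pads; the fingertips stand r.nose_length ahead of it and the grasp point (between the pads) lies 8 mm behind it (r.nose_length is the distance from the TCP to the fingertips, in m); z points along the fingers, y is the line along which they close (so a half turn about z gives the same grasp; the last joint's range is limited). The gripper opens to 85 mm and grips with 20 to 120 N. Pads are 22 mm wide; open, the fingers measure 114 mm over their backs; the gripper's body (76 mm by 85 mm) begins 54 mm behind the grasp point. The pads swing forward as they close: fully open they stand 13 mm farther back than shut.
Start: joints at [1.208, 0.353, 1.633, -0, 1.155, -0.002], TCP at [0.221, 0.585, 0.242] pointing down, gripper open.
Joint ranges: [-2.63, 2.63], [-0.92, 2.1], [0.06, 2.66], [-1.3, 4.44], [0, 2.69], [-3.02, 3.02]. Speed limits (rad/s): [2.22, 2.22, 2.79, 3.14, 3.14, 3.14].

### API

Orientations are given as a 3x3 rotation matrix whose columns are the frame's x, y, z axes.
In Python, from workcell import r, eyes, ticket gives the robot as it stands. The module is installed in compiled form; this text tells all that it offers.
- The arm moves only by the tool arm_command, never from a script. Its argument "increments" is a list that holds one entry, the list of rows, each a list of 5 numbers: the shift along the world's x, y, z in m, then the turn about the world's z in rad, then the finger opening in m, from 0 to 0.0854. A call has 1 to 12 rows; each row shifts and turns the commanded pose from where the row before left it; what a row does not reach is not made up. A row lasts 1/8 s, in which the tool goes at most 62.5 mm and 10.7 degrees, less where a joint would pass 70% of its speed; a pose out of reach is approached as far as the arm can. A call with a gripper value outside its range is refused whole. The fingers move at their own pace and stop on an object; the grip force is fixed at half the most. Time passes only in rows, so rows that do not move let the fingers close. It gives the time, the measured TCP pose, the force and the opening at its end, in the units of the state.
- r.sense(): the state, without advancing time (a new reading comes with each control period).
- eyes.grab_frame(name): name is "side" or "top"; returns the picture (400x640x3 uint8, red, green, blue); there is no depth.
- eyes.camera_model(name): a dict with "mtx" (3x3 intrinsics, pixels), "k1" (the pictures are not rectified: a ray, as slopes to the right and down, at radius r is drawn at 1 + k1 r^2 times it, then the intrinsics apply), "R" (3x3) and "t" (3): a world point X has camera coordinates R X + t. Camera axes: x right, y down, z forward; pixel columns grow to the right and rows downward; lengths in m; the calibration is good to about 2 mm. A picture is of the moment at which its call begins. camera_model takes no time and is no camera call.
- ticket.close_job(): hands the job in, once; it reports no verdict.
Trained networks look in the newest picture that a camera, given by its name, has taken for a name from the list of things; names that differ only in an ending like _2 or _b are one class to them, and where a whole thing is asked for, a point or a joint stands for the part that bears it (a point fixed in the world has none). Each returns a list of dicts, best first, with "conf" (0 to 1); they miss things now and then, are a little off and sometimes report something else, mostly with a low value. They report only what shows in the picture. A call takes as long as a camera call.
- eyes.regions_of(camera, thing): "pixels" (400x640 bool, what is visible of it) and "box" ([left, top, right, bottom] in pixels, round what is visible of it).
The state is a dict: "time_s": time; "q": joint angles; "qvel": joint speeds; "tau": joint torques, N m; "eef_pos": TCP position; "tool_rot": TCP orientation; "contact_force": force on the tool from outside, world axes, zero at the start; "wrist_torque": the same for the moment, N m; "width": finger opening in m.
Only numpy, scipy, OpenCV 4.12 (cv2) and the standard library are available. Lean on these libraries where they do the work, as an engineer would, in place of code of your own. Each camera call takes 0.05 s, during which the arm holds its last target. There are 200 camera calls.

### The job

Turn the red rotary power handle on top of the food dehydrator clockwise from off to its on detent, and only then slide the orange tab of the sprung vent shutter towards the appliance's front until the vent is half open (half of its travel, tab pointer at the green mark), without ever pulling it wide open. The shutter springs shut if released, so finish while still holding it at half travel, and leave the handle on and the things around the dehydrator standing where they are.

Things in the scene. Friction and masses are not known exactly. Their poses are not given: they have to be found in the camera images.
- dehydrator: White box-shaped food dehydrator, 250 (x) x 270 (y) x 110 mm high, fixed. Origin at the centre of its underside; x points to its rear, -x to its front (smoked door), y to its left, z up; turned up to 0.35 rad either way. Its flat top carries the vent shutter on the left and the power handle on the right; nothing on it rises above 160 mm over the worktop.
- handle_grip (a point): Centre of the handle's red bar grip, on its vertical axis, 138 mm up, at (-25, -75) mm in the dehydrator's x, y. Bar 52 long, 13 thick, 125 to 150 mm above the worktop, on a black disc 52 across. The point turns with it: y along the bar to the end with a white line, x across. Off: bar along the dehydrator's y, line to the left (red dot). On: along its x, line to the rear (green dot).
- power_handle (a joint): Turn of the power handle in rad: 0 = off (as it starts), 1.571 = on; grows clockwise seen from above. An over-centre spring (about 0.1 N m at either end) holds it in the off or the on detent; turned past about 1.0 rad and let go, it snaps to on by itself.
- shutter_tab (a point): Centre of the shutter's upright orange tab, 139 mm up; when shut at (0, 55) mm in the dehydrator's x, y. Tab 12 mm thick (x), 34 mm wide (y), top 157 mm above the worktop. It stands on a steel plate whose top is 115 mm (orange foot 119 mm) above the worktop, between two rails 82 mm apart that rise to 119 mm. Axes as the dehydrator's; it slides along -x, to the front.
- vent_shutter (a joint): Travel of the vent shutter in m: 0 = shut (as it starts), 0.030 = half open, 0.060 = wide open at its stop; grows as the tab moves to the dehydrator's front. A spring pulls it shut: 3 N when shut, 6.6 N at half, 10 N wide open. A pointer at the left foot of the tab runs along marks on the top: black = shut, broad green = half, red = wide open.
- mug: Bystander: white mug with a pink band, 79 x 114 x 96 mm with its handle; stands to the left of the dehydrator. Origin at the centre of its underside.
- glass_jar: Bystander: glass preserving jar, 81 x 72 x 112 mm, wire bail and orange seal; stands to the right of the dehydrator. Origin at the centre of its underside.
- tin: Bystander: food tin, 57 mm across, 72 mm tall; stands at the front left. Origin at the centre of its underside.
- spice_green: Bystander: green-capped spice jar, 46 mm across, 105 mm tall; stands at the front left. Origin at the centre of its underside.

How it is judged:
On the way:
1. the power handle is on, the shutter still shut (value of joint power_handle above 1.35 rad and value of joint vent_shutter below 0.006 m), for 0.2 s.
At the end, for the whole second after the job is handed in: The power handle rests in its on detent (above 1.35 rad), the robot is holding the vent shutter still at half travel (30 mm, 6 mm either way) with more than 2 N against its spring, and the things around stand within 30 mm of where they were (value of joint power_handle above 1.35 rad and value of joint vent_shutter between 0.024 and 0.036 m and velocity of joint vent_shutter between -0.01 and 0.01 m/s and contact force between any of the fingers, the arm and vent_shutter above 2 N and distance of each of mug, glass_jar, tin, spice_green from where it was at the start of the episode below 0.03 m); the arm keeps its last pose, push and grip.
It fails at once if the shutter is opened before the power handle is on (value of joint vent_shutter above 0.012 m and value of joint power_handle below 1.2 rad).
It fails at once if the shutter is pulled wide open (past 52 mm) (value of joint vent_shutter above 0.052 m).
It fails at once if a thing standing around is pushed away (30 mm) or tipped (distance of any of mug, glass_jar, tin, spice_green from where it was at the start of the episode above 0.03 m or angle between any of mug, glass_jar, tin, spice_green's own z axis and vertical above 0.5 rad).
It also fails if it takes over 45 s, if anything falls off the work surface, if the arm or the gripper's body presses on something with over 40 N, if the wrist force passes 120 N, or if a joint passes its speed limit or range.

## Working session

There is one attempt and no reset: what is moved stays moved. The work goes in short steps, Python scripts to look and compute and a tool call to move; the robot and the scene stay as the last step left them, time stands still between calls to the robot, and variables do not carry over. Pictures are saved under pics/ and viewed, on a budget of 10 in all, crops included, one or two more only if the job needs it, and the job is handed in when it is done.

Besides the shell and the picture viewer there is one more tool, called in YAML: its name, and indented under it one key for each argument. arm_command: Moves the arm, as the interface text tells. Its arguments: {"type":"object","properties":{"increments":{"type":"array"}},"required":["increments"]}

```bash
mkdir -p pics
cat > h.py <<'E'
import numpy as np, cv2
from workcell import r, eyes, ticket
def ray(cam,uv):
    m=eyes.camera_model(cam);K=np.array(m["mtx"]);R=np.array(m["R"]);t=np.array(m["t"])
    d=np.linalg.inv(K)@[uv[0],uv[1],1];p=d[:2].copy()
    for _ in range(20): p=d[:2]/(1+m["k1"]*(p@p))
    return -R.T@t, R.T@np.array([p[0],p[1],1])
def at(cam,uv,z):
    o,d=ray(cam,uv);return o+d*(z-o[2])/d[2]
def proj(cam,X):
    m=eyes.camera_model(cam);c=np.array(m["R"])@X+np.array(m["t"]);p=c[:2]/c[2];p=p*(1+m["k1"]*(p@p))
    return (np.array(m["mtx"])@[p[0],p[1],1])[:2]
def save(cam,name,box=None,s=1):
    im=eyes.grab_frame(cam)
    if box: im=im[box[1]:box[3],box[0]:box[2]]
    cv2.imwrite("pics/"+name,cv2.resize(im,None,fx=s,fy=s,interpolation=cv2.INTER_CUBIC)[...,::-1])
E
python3 - <<'E'
from h import *
for c in("top","side"):
    save(c,c+"0.png")
    o,d=ray(c,(320,200));print(c,o.round(3),d.round(3))
    for n,z in (("dehydrator",.11),("handle_grip",.15),("shutter_tab",.157),("mug",.05),("glass_jar",.06),("tin",.04),("spice_green",.05)):
        for x in eyes.regions_of(c,n)[:2]:
            v,u=np.nonzero(x["pixels"]);print(n,round(x["conf"],2),np.round(x["box"]),len(u),at(c,(u.mean(),v.mean()),z).round(3))
print(r.nose_length,r.sense())
E
```

```text
top [0.383 0.136 1.291] [ 0.076 -0.023 -0.997]
dehydrator 0.63 [278. 133. 366. 220.] 7022 [0.554 0.105 0.11 ]
dehydrator 0.48 [225. 167. 266. 189.] 690 [0.547 0.348 0.11 ]
handle_grip 0.71 [337. 173. 354. 193.] 249 [0.528 0.032 0.15 ]
shutter_tab 0.86 [291. 141. 317. 176.] 841 [0.596 0.159 0.157]
mug 0.94 [224. 166. 263. 188.] 683 [0.555 0.36  0.05 ]
glass_jar 0.69 [380. 163. 406. 189.] 541 [ 0.557 -0.125  0.06 ]
tin 0.76 [178. 205. 202. 226.] 321 [0.433 0.535 0.04 ]
spice_green 0.54 [198. 246. 222. 258.] 285 [0.313 0.458 0.05 ]
side [ 0.848 -0.276  0.997] [-0.324  0.393 -0.861]
dehydrator 0.63 [261. 164. 393. 292.] 9309 [0.576 0.081 0.11 ]
handle_grip 0.88 [291. 219. 309. 237.] 305 [0.542 0.021 0.15 ]
shutter_tab 0.58 [328. 190. 374. 228.] 931 [0.615 0.14  0.157]
mug 0.73 [362. 151. 392. 186.] 796 [0.549 0.367 0.05 ]
glass_jar 0.62 [257. 267. 283. 306.] 920 [ 0.561 -0.126  0.06 ]
glass_jar 0.19 [329. 192. 375. 230.] 932 [0.589 0.186 0.06 ]
tin 0.69 [369. 109. 390. 136.] 368 [0.434 0.535 0.04 ]
tin 0.5 [292. 217. 311. 234.] 320 [0.505 0.06  0.04 ]
0.011 {'time_s': 0.8, 'q': array([ 1.20757692e+00,  3.52968936e-01,  1.63340065e+00, -1.50319063e-05,
        1.15522930e+00, -2.37075573e-03]), 'qvel': array([-0.00124466,  0.0001332 ,  0.00066907,  0.0002973 ,  0.00191586,
        0.00136087]), 'tau': array([ 9.80237055e-04, -6.05114651e+01, -3.42428577e+01, -9.56244048e-05,
        1.20625529e-03, -7.75423382e-05]), 'eef_pos': array([0.22065271, 0.58474757, 0.2423001 ]), 'tool_rot': array([[-9.35599671e-01,  3.53062680e-01,  1.06377986e-05],
       [ 3.53062680e-01,  9.35599671e-01, -1.07202203e-05],
       [-1.37376306e-05, -6.27402493e-06, -1.00000000e+00]]), 'contact_force': array([0.03172063, 0.72626002, 0.37888922]), 'wrist_torque': array([0.01106541, 0.01433936, 0.01701626]), 'width': 0.08566927326886818}
```

Run:
```python
import cv2,numpy as np
a=cv2.imread("pics/top0.png")[110:250,250:390];b=cv2.imread("pics/side0.png")[155:300,250:400]
f=lambda i:cv2.resize(i,(400,400),interpolation=cv2.INTER_CUBIC)
cv2.imwrite("pics/z0.png",np.hstack([f(a),f(b)]))
```

```text
(no output)
```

View pics/z0.png

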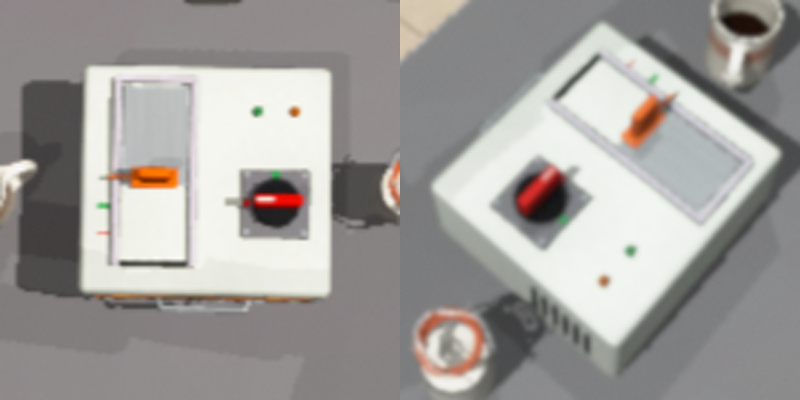

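View pics/top0.png

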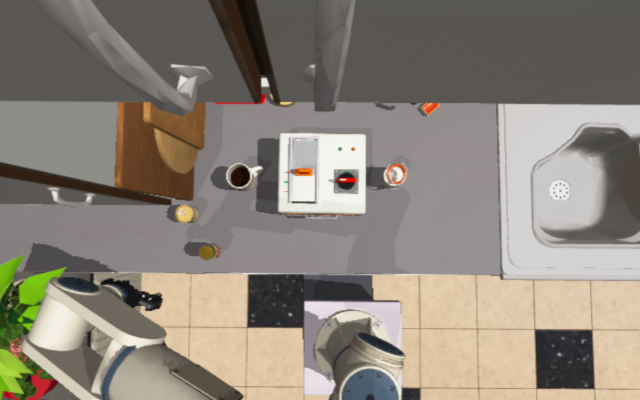

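The pictures show the box nearly square to the world, with its front to the robot. In top0 the red bar is at (346,181), with its line to the left, and the tab is at (304,172) next to the black mark. The jar is at (396,175) and the mug at (240,177).

Run:
```python
from h import *
from scipy.optimize import least_squares
I={c:cv2.imread(f"pics/{c}0.png")[...,::-1].astype(int) for c in("top","side")}
obs=[]
for c,box in(("top",(285,140,362,205)),("side",(280,170,375,250))):
    im=I[c];m=np.zeros(im.shape[:2],bool);m[box[1]:box[3],box[0]:box[2]]=1
    R,G,B=im[...,0],im[...,1],im[...,2]
    red=m&(R>110)&(G<60)&(B<70); org=m&(R>150)&(G>65)&(G<150)&(B<70)
    for nm,k in(("red",red),("org",org)):
        n,l,s,ce=cv2.connectedComponentsWithStats(k.astype(np.uint8))
        j=1+s[1:,4].argmax();print(c,nm,s[j],ce[j].round(1));obs.append((c,nm,ce[j]))
# corner rays -> top plane
P=[((279.75,133.45),(.125,.135)),((365.5,134.15),(.125,-.135)),((365.5,212.5),(-.125,-.135)),((278.5,212.5),(-.125,.135))]
S=[((604,22),(-.125,.135)),((780,153),(.125,.135)),((620,350),(.125,-.135)),((433,187),(-.125,-.135))]
S=[((250+(u-400)*150/400,155+v*145/400),q) for (u,v),q in S]
def loc(p,q,z):
    c,s=np.cos(p[2]),np.sin(p[2]);return np.array([p[0]+c*q[0]-s*q[1],p[1]+s*q[0]+c*q[1],z])
def f(p,v=False):
    e=[]
    for cam,L in(("top",P),("side",S)):
        for uv,q in L:e.append(proj(cam,loc(p,q,.11))-uv)
    for cam,nm,ce in obs:
        q,z=((-.025,-.075),.142) if nm=="red" else ((0,.055),.143)
        e.append(proj(cam,loc(p,q,z))-ce)
    return np.array(e) if v else np.ravel(e)
s=least_squares(f,[.55,.1,0],loss="soft_l1");p=s.x;print(p);print(f(p,True).round(1))
print("handle",loc(p,(-.025,-.075),.138),"tab",loc(p,(0,.055),.139))
for nm in("red","org"):
    A=[];b=[]
    for cam,n,ce in obs:
        if n==nm:
            o,d=ray(cam,ce);d/=np.linalg.norm(d);M=np.eye(3)-np.outer(d,d);A.append(M);b.append(M@o)
    print(nm,np.linalg.solve(sum(A),sum(b)).round(4))
```

```text
top red [339 178  17   5  55] [349.1 180.1]
top org [295 169  17   6  76] [303.4 171.3]
side red [294 218  17  14  80] [299.7 224.3]
side org [335 191  13  16  64] [340.7 199. ]
[ 0.5596457   0.10178237 -0.00408195]
[[-0.8 -2.1]
 [ 0.8 -1.9]
 [ 0.8  0.6]
 [-0.8 -0.2]
 [-2.8 -1.6]
 [ 0.7 -0.8]
 [-2.4  0.5]
 [-4.  -0. ]
 [-1.4 -1.1]
 [ 0.8 -1.1]
 [ 1.  -0.2]
 [-0.6 -2.3]]
handle [0.53433976 0.02688504 0.138     ] tab [0.5598702  0.15678191 0.139     ]
red [0.5319 0.0238 0.142 ]
org [0.5595 0.16   0.1264]
```

arm_command:
  increments:
    - [[0.026,-0.0465,0,-0.1008,0.0854],[0.026,-0.0465,0,-0.1008,0.0854],[0.026,-0.0465,0,-0.1008,0.0854],[0.026,-0.0465,0,-0.1008,0.0854],[0.026,-0.0465,0,-0.1008,0.0854],[0.026,-0.0465,0,-0.1008,0.0854],[0.026,-0.0465,0,-0.1008,0.0854],[0.026,-0.0465,0,-0.1008,0.0854],[0.026,-0.0465,0,-0.1008,0.0854],[0.026,-0.0465,0,-0.1008,0.0854],[0.026,-0.0465,0,-0.1008,0.0854],[0.026,-0.0465,0,-0.1008,0.0854]]

```text
time_s: 2.3
eef_pos: [0.5334, 0.0251, 0.2425]
tool_rot: [[0.003, 1.0, 0.001], [1.0, -0.003, 0.0], [0.0, 0.001, -1.0]]
contact_force: [-0.3, 0.6, 0.1]
width: 0.0856
```

arm_command:
  increments:
    - [[0,0,-0.036,0,0.0854],[0,0,-0.036,0,0.0854],[0,0,0,0,0.0854]]

```text
time_s: 2.68
eef_pos: [0.5308, 0.0265, 0.1682]
tool_rot: [[0.0, 1.0, -0.005], [1.0, -0.0, -0.0], [-0.0, -0.005, -1.0]]
contact_force: [0.1, -0.4, 0.3]
width: 0.0854
```

Run:
```python
from h import *
save("side","s1.png",(240,140,400,280),5)
e=r.sense()["eef_pos"];print(e)
for n,X in(("tipF",e+[-.045,0,0]),("tipR",e+[.045,0,0]),("bar at tcp xy",[e[0],e[1],.142])): print(n,(proj("side",np.array(X))-[240,140])*5)
```

```text
[0.53206914 0.02673324 0.16994532]
tipF [232.79414758 341.8864915 ]
tipR [365.75445014 445.36259559]
bar at tcp xy [300.25486941 418.0751128 ]
```

View pics/s1.png

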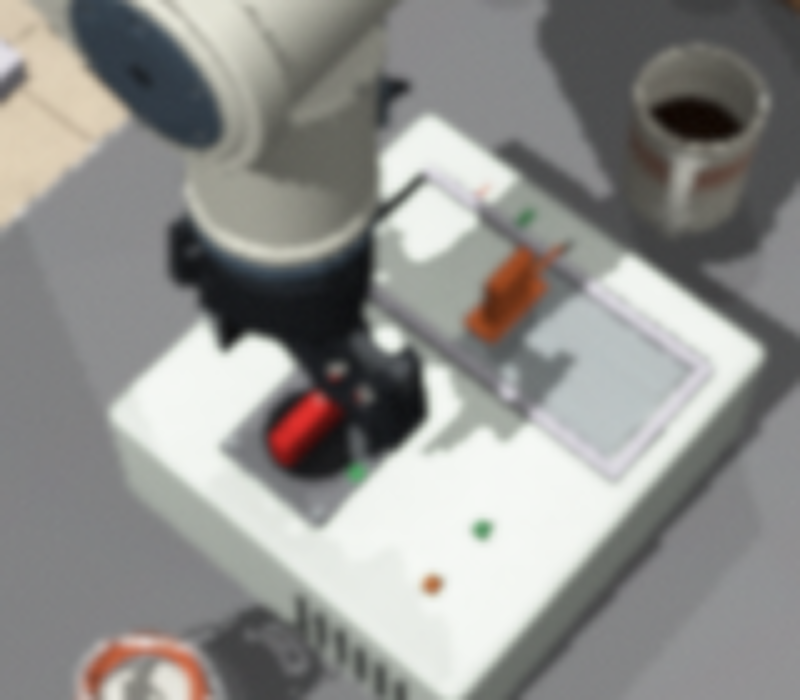

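The bar is centred at about (300,420) in the crop, within about 3 px of where the TCP projects. The fingers straddle it, so I'll descend and grip.

arm_command:
  increments:
    - [[0,0,-0.016,0,0.0854],[0,0,-0.015,0,0.0854],[0,0,0,0,0.0854],[0,0,0,0,0.0],[0,0,0,0,0.0],[0,0,0,0,0.0],[0,0,0,0,0.0],[0,0,0,0,0.0],[0,0,0,0,0.0]]

```text
time_s: 3.85
eef_pos: [0.5325, 0.0268, 0.1396]
tool_rot: [[-0.0, 1.0, -0.0], [1.0, 0.0, 0.0], [0.0, -0.0, -1.0]]
contact_force: [-1.8, -0.8, 5.2]
width: 0.0118
```

arm_command:
  increments:
    - [[0,0,0,-0.16,0.0],[0,0,0,-0.16,0.0],[0,0,0,-0.16,0.0],[0,0,0,-0.16,0.0],[0,0,0,-0.16,0.0],[0,0,0,-0.16,0.0],[0,0,0,-0.16,0.0],[0,0,0,-0.16,0.0],[0,0,0,-0.16,0.0],[0,0,0,-0.13,0.0],[0,0,0,0,0.0],[0,0,0,0,0.0]]

```text
time_s: 5.35
eef_pos: [0.5287, 0.0303, 0.1396]
tool_rot: [[1.0, -0.001, -0.008], [-0.001, -1.0, 0.006], [-0.008, -0.006, -1.0]]
contact_force: [-17.8, 21.8, 21.1]
width: 0.0115
```

arm_command:
  increments:
    - [[0,0,0,0,0.0854],[0,0,0,0,0.0854],[0,0,0,0,0.0854],[0,0,0,0,0.0854],[0,0,0.03,0,0.0854],[0,0,0.04,0,0.0854],[0,0,0,0,0.0854]]

```text
time_s: 6.22
eef_pos: [0.5347, 0.0267, 0.2121]
tool_rot: [[1.0, 0.001, 0.006], [0.001, -1.0, 0.0], [0.006, -0.0, -1.0]]
contact_force: [0.3, 0.0, -0.9]
width: 0.0849
```

Run:
```python
from h import *
e=r.sense()["eef_pos"];print(e,r.sense()["width"])
save("side","s2.png",(240,140,400,280),5)
```

```text
[0.5346592  0.02668097 0.21211635] 0.08485456939656423
```

View pics/s2.png

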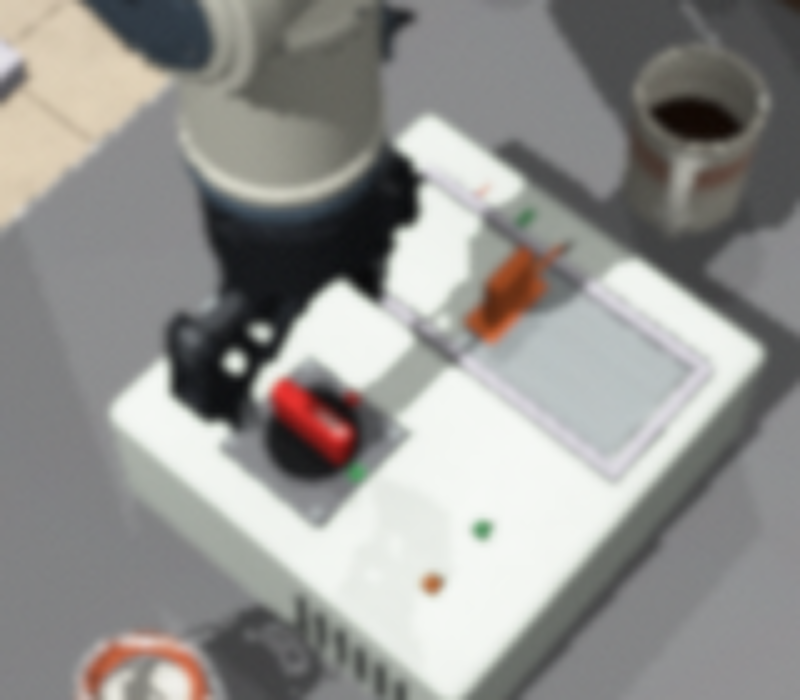

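The bar now lies along x with its white line at the green dot, about (350,465), so the handle is on. The tab is still shut at (510,290).

arm_command:
  increments:
    - [[0.0023,0.0131,0,0.157,0.0854],[0.0023,0.0131,0,0.157,0.0854],[0.0023,0.0131,0,0.157,0.0854],[0.0023,0.0131,0,0.157,0.0854],[0.0023,0.0131,0,0.157,0.0854],[0.0023,0.0131,0,0.157,0.0854],[0.0023,0.0131,0,0.157,0.0854],[0.0023,0.0131,0,0.157,0.0854],[0.0023,0.0131,0,0.157,0.0854],[0.0023,0.0131,0,0.157,0.0854],[0,0,-0.03,0,0.0854],[0,0,0,0,0.0854]]

```text
time_s: 7.78
eef_pos: [0.5534, 0.1572, 0.1762]
tool_rot: [[-0.0, 1.0, -0.006], [1.0, 0.0, -0.002], [-0.002, -0.006, -1.0]]
contact_force: [0.7, 0.0, 0.5]
width: 0.0855
```

Run:
```python
from h import *
e=r.sense()["eef_pos"];print(e,r.sense()["tool_rot"][:,1])
save("side","s3.png",(280,140,420,250),5)
print((proj("side",np.array([e[0],e[1],.139]))-[280,140])*5)
```

```text
[0.5534201  0.15718962 0.17618985] [ 9.99982684e-01  3.59509408e-04 -5.87389740e-03]
[291.14404724 280.41978767]
```

View pics/s3.png

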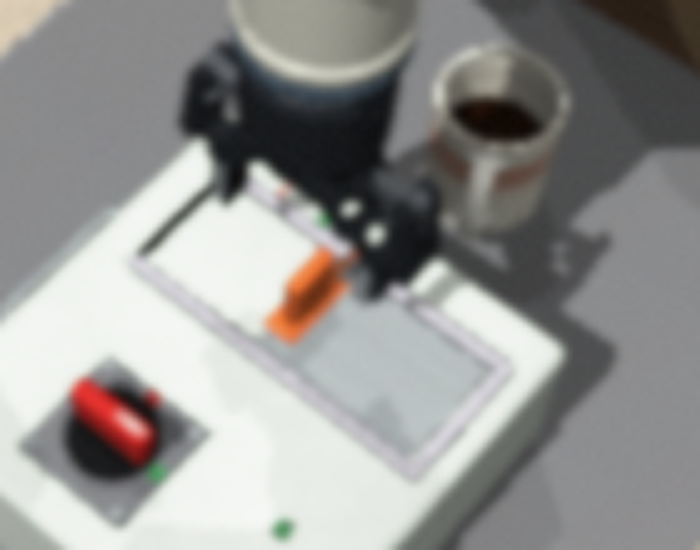

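The tab is at about (310,290) in the crop, slightly to the rear of the TCP projection at (291,280) and well within the opening.

arm_command:
  increments:
    - [[0.005,0,-0.02,0,0.0854],[0,0,-0.018,0,0.0854],[0,0,0,0,0.0854],[0,0,0,0,0.0854]]

```text
time_s: 8.32
eef_pos: [0.5607, 0.1577, 0.1413]
tool_rot: [[-0.0, 1.0, -0.0], [1.0, 0.0, -0.0], [-0.0, -0.0, -1.0]]
contact_force: [0.6, -0.4, -0.3]
width: 0.0854
```

arm_command:
  increments:
    - [[0,0,-0.002,0,0.0],[0,0,0,0,0.0],[0,0,0,0,0.0],[0,0,0,0,0.0],[0,0,0,0,0.0],[0,0,0,0,0.0],[0,0,0,0,0.0]]

```text
time_s: 9.2
eef_pos: [0.5592, 0.1578, 0.1396]
tool_rot: [[0.0, 1.0, -0.003], [1.0, -0.0, 0.0], [0.0, -0.003, -1.0]]
contact_force: [-7.4, 0.4, 7.6]
width: 0.0109
```

Run:
```python
from h import *
s=r.sense();print(s["eef_pos"],s["contact_force"],s["width"])
save("side","s4.png",(280,140,420,250),5)
```

```text
[0.55915489 0.1577534  0.13957286] [-7.44371764  0.36414488  7.55950344] 0.010944047665573034
```

View pics/s4.png

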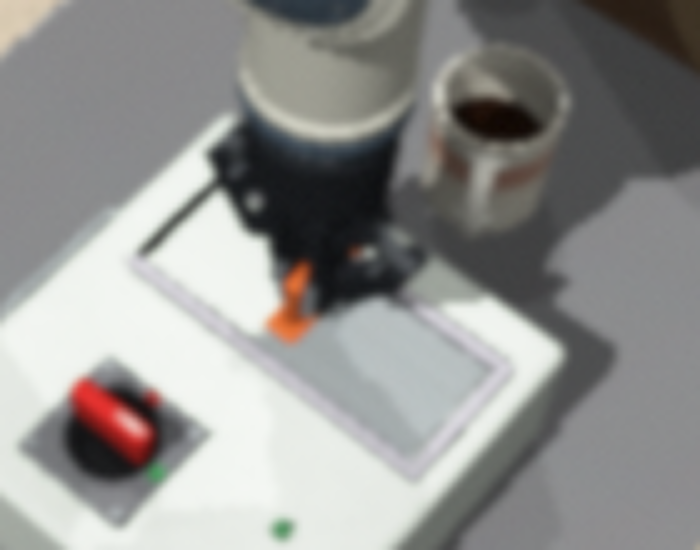

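The fingers hold the tab, and its foot is still in the shut place at (290,330). The shut TCP reference is x≈0.559, so half travel is about 0.529.

arm_command:
  increments:
    - [[-0.004,0,0,0,0.0],[-0.004,0,0,0,0.0],[-0.004,0,0,0,0.0],[-0.004,0,0,0,0.0],[-0.004,0,0,0,0.0],[-0.004,0,0,0,0.0],[-0.004,0,0,0,0.0],[-0.003,0,0,0,0.0],[0,0,0,0,0.0],[0,0,0,0,0.0],[0,0,0,0,0.0]]

```text
time_s: 10.62
eef_pos: [0.5304, 0.1581, 0.1396]
tool_rot: [[-0.0, 1.0, 0.002], [1.0, 0.0, 0.001], [0.001, 0.002, -1.0]]
contact_force: [5.9, 1.6, -0.7]
width: 0.0107
```

Run:
```python
from h import *
s=r.sense();print(s["eef_pos"],s["contact_force"],s["width"])
a=eyes.grab_frame("side")[140:250,280:420];b=eyes.grab_frame("top")[120:230,230:370]
f=lambda i:cv2.resize(i,(400,314),interpolation=cv2.INTER_CUBIC)[...,::-1]
cv2.imwrite("pics/s5.png",np.hstack([f(a),f(b)]))
for n in("mug","glass_jar","tin","spice_green"):
  for x in eyes.regions_of("top",n)[:1]: print(n,x["conf"],x["box"])
```

```text
[0.53036678 0.15812383 0.13960855] [ 5.85119149  1.57135281 -0.65020885] 0.010718469771375565
mug 0.74 [224.2, 165.8, 261.8, 192.4]
glass_jar 0.72 [381.7, 163.4, 407.4, 188.5]
tin 0.66 [174.4, 206.9, 200.9, 222.4]
spice_green 0.58 [198.3, 246.1, 218.8, 258.0]
```

View pics/s5.png

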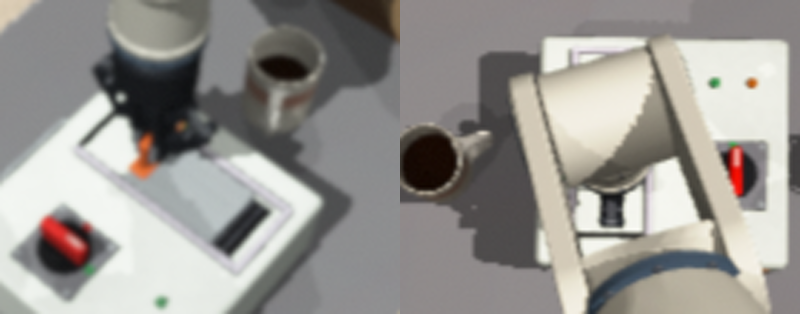

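The foot has moved from (58,66) to (50,59.5) in crop pixels, which is about 28 mm. The TCP says 28.8 mm, and the pull is 5.9 N. I'll nudge it 1.5 mm and let it settle.

arm_command:
  increments:
    - [[-0.0015,0,0,0,0.0],[0,0,0,0,0.0],[0,0,0,0,0.0],[0,0,0,0,0.0],[0,0,0,0,0.0],[0,0,0,0,0.0]]

```text
time_s: 11.68
eef_pos: [0.5289, 0.1581, 0.1396]
tool_rot: [[-0.0, 1.0, 0.002], [1.0, 0.0, 0.001], [0.001, 0.002, -1.0]]
contact_force: [5.8, 1.0, -0.5]
width: 0.0113
```

Run:
```python
from h import *
def foot(im):
    im=im.astype(int);m=np.zeros(im.shape[:2],bool);m[198:215,322:350]=1
    k=m&(im[...,0]>150)&(im[...,1]>60)&(im[...,1]<150)&(im[...,2]<80)
    v,u=np.nonzero(k);return u.max() if 0 else (u[np.argsort(v)[-6:]].mean(),np.sort(v)[-6:].mean())
s=r.sense();print(s["eef_pos"],s["contact_force"],s["width"])
im=eyes.grab_frame("side").astype(int)
m=np.zeros(im.shape[:2],bool);m[180:215,315:350]=1
k=m&(im[...,0]>140)&(im[...,1]>50)&(im[...,1]<150)&(im[...,2]<80)
v,u=np.nonzero(k);i=np.argsort(v)[-8:];print("foot px",u[i].mean(),v[i].mean())
I=cv2.imread("pics/side0.png")[...,::-1].astype(int)
k=m&(I[...,0]>140)&(I[...,1]>50)&(I[...,1]<150)&(I[...,2]<80)
v0,u0=np.nonzero(k);j=np.argsort(v0)[-8:]
print("travel",at("side",(u0[j].mean(),v0[j].mean()),.119)-at("side",(u[i].mean(),v[i].mean()),.119))
```

```text
[0.52893175 0.15814    0.1396273 ] [ 5.78280306  0.96443185 -0.45127696] 0.011293278283622164
foot px 330.0 199.5
travel [ 2.86955007e-02 -4.12392171e-04  1.11022302e-16]
```

The three measures agree to within a few mm: about 29 mm by camera, 30 mm by TCP, and a steady pull of 5.8 N.

```bash
python3 -c "
from h import *
ticket.close_job();print(r.sense()['eef_pos'],r.sense()['contact_force'])"
```

```text
the job is handed in; nothing more can be done
the job is handed in; nothing more can be done
```

I turned the power handle clockwise to on, then slid the vent shutter to half open and handed the job in with the gripper still holding the tab, at about 11.7 s of the 45 s. The hand-in gave no verdict.

- **Handle:** after I let go, the side picture showed the bar along x with its white line at the green dot. It was still there in the last picture, and the shutter had not moved when I let go of the handle.
- **Shutter:** travel was about 30 mm by the arm position and about 29 mm by the side camera. I could not see the pointer against the green mark, because the gripper and arm hid it.
- **Holding force:** it read a steady 5.8 N, a little under the 6.6 N stated for half travel. Taken on its own, that force would mean about 23–24 mm of travel, right at the lower limit of 24 mm. I put the difference down to force-sensor bias, since the two position measures agreed with each other.
- **Things around:** in the top view, the mug, jar, tin and spice jar were found within a few pixels of where they started (roughly 3 mm per pixel).

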